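# Refit the clamp screw of the cheese stop board

## Task

The clamp screw of the cheese stop board was taken out for cleaning and stands in the dark wooden rack. Take it by its bar knob, set it upright in the steel socket of the board, and, without forcing it, turn it gently backward until you feel its thread starts drop in, then drive it forward until its flange sits fully home on the socket, and let go. Do not disturb the round-headed plug in the rack or the round cheese between rack and board.

Things in the scene. Friction and masses are not known exactly. Their poses are not given: they have to be found in the camera images.
- screw: clamp screw, steel, about 220 g; origin on its axis at the underside of its round flange (43 mm wide, 5 mm thick); z is the axis, up to the knob. Flat bar knob on the flange: 16 mm thick (x), 46 long (y), 36 tall. Shank below the flange 17.6 mm wide, 27 long. Starts upright in the rack, its flange on the rack's top.
- knob (a point): centre of the screw's bar knob, on the axis, 23 mm above the flange's underside; axes as screw: pinch across x (16 mm), the bar is long along y (46 mm)
- pins (a point): on the screw's axis, 20.5 mm below the flange's underside, level with the three round-ended cross pins on its shank (5 mm thick, reaching 16 mm from the axis, 120 degrees apart): its thread starts
- rack: fixed dark wooden block 85 (x) x 180 (y) x 45 mm, origin at the centre of its underside, two holes through it; the screw stands in the 37 mm hole near its -y end, a round-headed plug in the other, 87 mm away
- plug: bystander: round-headed steel plug (head 38 mm wide, 16 mm tall) standing in the other hole of the rack; no bar, no pins; origin on its axis at the rack's top
- board: fixed wooden cheese stop board 200 x 200 x 22 mm, origin at the centre of its underside; steel stop fence along its +x edge, top 57 mm above the counter; at its centre the upright steel socket tube, 52 mm outer and 34.6 mm inner diameter, rim 56 mm above the counter
- mouth (a point): centre of the socket's rim, on which the flange seats, z up. Right-hand thread: forward is clockwise from above. Pins on the inner ledge hold the flange's underside 12.5 mm above the rim; dropped into the gaps, about 4 mm. Going forward from there it sinks 4 mm per rad, seats after 50 to 77 degrees and meets an end stop after 65 to 90. A few newtons suffice; keep well below 80 N
- ledge (a point): on the socket's axis, level with the ledge inside it, 10 mm below the rim. Three gaps in the ledge, 120 degrees apart at an unknown angle, each give a pin 24 degrees of free turn. Forward on the ledge runs the pins against 4 mm teeth (pins set on a tooth top: flange 16.5 mm above the rim); backward, at most about 95 degrees, brings them over the gaps
- cheese: bystander: small round cheese, 110 mm wide, 62 mm tall, origin at the centre of its underside
There are look-alikes about, which are no part of the job. What is shaped like the screw but pink or red is not meant.

How it is judged (in metres and radians):
On the way:
1. the screw stands upright in the socket with its pins dropped into the thread starts, not yet driven home (z of screw in the frame of mouth between 0.0018 and 0.0065 m and horizontal distance between screw and mouth below 0.004 m and angle between screw's own z axis and vertical below 0.12 rad), for 0.1 s.
At the end, for the whole second after the job is handed in: The screw stands upright (within 3 degrees) on the socket's axis (within 3 mm), its flange home on the rim (within 1.2 mm), at rest and let go (z of screw in the frame of mouth below 0.0012 m and horizontal distance between screw and mouth below 0.003 m and angle between screw's own z axis and vertical below 0.05 rad and linear speed of screw below 0.02 m/s and contact force between the fingers and screw below 0.1 N); the robot touches nothing.
It fails at once if the screw was forced in the socket (more than 80 N between screw and board) (contact force between screw and board above 80 N).
It fails at once if the plug or the cheese was pushed more than 30 mm (distance of any of plug, cheese from where it was at the start of the episode above 0.03 m).
It also fails if it takes over 72 s, if anything falls off the work surface, if the arm or the gripper's body presses on something with over 40 N, if the wrist force passes 120 N, or if a joint passes its speed limit or range.

## Robot

A 6-joint arm with a two-finger parallel gripper is mounted at the origin on the work surface. World frame = base frame: x ahead of the robot, y to its left, z up, the work surface at z = 0. Lengths are in mm, angles in rad, forces in N, time in s.
With the tool pointing down it reaches from about 400 to 925 mm from the base axis. Payload 12.5 kg.
Tool frame: the origin (TCP) lies midway between the tips of the shut fingers; the grasp point (between the pads) lies 19 mm behind it; z points along the fingers, y is the direction in which the jaws open and shut (so a half turn about z gives the same grasp; the last joint's range is limited). The gripper opens to 95 mm and grips with 3 to 60 N. Pads are 20 mm wide; open, the fingers measure 119 mm over their backs; the gripper's body (75 mm by 180 mm) begins 59 mm behind the grasp point.
Start: joints at [1.041, 0.491, 1.559, -0, 1.092, -0.106], TCP at [257.003, 569.733, 214.661] pointing down, gripper open.
Joint ranges: [-3.1, 3.1], [-0.84, 2.19], [0.05, 2.79], [-1.13, 4.28], [0.06, 2.93], [-2.69, 2.69]. Speed limits (rad/s): [2.22, 2.22, 2.79, 3.14, 3.14, 3.14].

## Interface

Orientations are given as [roll, pitch, yaw] about the fixed x, y, z axes, in that order (R = Rz(yaw) Ry(pitch) Rx(roll)).
In Python, from cell import env gives the robot as it stands.
- The arm moves only by the tool servo_tool, never from a script. Its argument "plan" is a list of rows, each a list of 7 numbers: the shift along the tool's x, y, z in m, then the turn, a rotation vector about the tool's x, y, z in degrees, then the opening in per cent of the stroke, from 0 (shut) to 100 (fully open). In form: [[dx, dy, dz, wx, wy, wz, jaw], ...]. A call has 1 to 8 rows; each row shifts and turns the pose as measured when the row begins, along the tool's axes as they then stand; what a row does not reach is not made up. A row lasts 1/12 s, in which the tool goes at most 41.7 mm and 7.16 degrees, less where a joint would pass 70% of its speed; a pose out of reach is approached as far as the arm can. A call is refused whole if a number of a shift passes 0.0417 or a number of a turn 7.16, either way. A call with a gripper value outside its range is refused whole. The fingers move at their own pace and stop on an object; the grip force is fixed at half the most. Time passes only in rows, so rows that do not move let the fingers close. It gives the time, the measured TCP pose, the force and the opening at its end, in the units of the state.
- env.state(): the state, without advancing time (a new reading comes with each control period).
- env.read_camera(name): name is "scene" or "top" or "wrist"; returns a dict with "img" (420x560x3 uint8, blue, green, red), "intrinsics" (3x3 intrinsics, pixels), "R" (3x3) and "t" (3): a world point X has camera coordinates R X + t. Camera axes: x right, y down, z forward; pixel columns grow to the right and rows downward; lengths in mm; the calibration is good to about 2 mm. A picture is of the moment at which its call begins. There is no depth.
- env.job_done(): hands the job in, once; it reports no verdict.
The state is a dict: "t": time; "joints": joint angles; "qvel": joint speeds; "tau": joint torques, N m; "eef_pos": TCP position; "tcp_rot": TCP orientation; "ft_force": force on the tool from outside, world axes, zero at the start; "moment": the same for the moment, N m; "opening": opening from 0.0 (shut) to 1.0 (fully open).
Only numpy, scipy, OpenCV 4.12 (cv2) and the standard library are available. Lean on these libraries where they do the work, as an engineer would, in place of code of your own. Each camera call takes 0.05 s, during which the arm holds its last target. There are 200 camera calls.

## Working session

There is one attempt and no reset: what is moved stays moved. The work goes in short steps, Python scripts to look and compute and a tool call to move; the robot and the scene stay as the last step left them, time stands still between calls to the robot, and variables do not carry over. Pictures are saved under pics/ and viewed, about 8 in all and at most 12, crops included, and the job is handed in when it is done.

Besides the shell and the picture viewer there is one more tool, called after "Emit:" by a JSON object that holds its "name" and its "arguments". servo_tool: Moves the arm, as the interface text tells. Its arguments: {"type":"object","properties":{"plan":{"type":"array","items":{"type":"array","items":{"type":"number"}}}},"required":["plan"]}

```bash
mkdir -p pics; ls
cat > h.py <<'E'
import numpy as np, cv2
from cell import env
def cam(n):
    c=env.read_camera(n); return c['img'],np.array(c['intrinsics']),np.array(c['R']),np.array(c['t']).ravel()
def ray(px,K,R,t,z):
    d=R.T@np.linalg.solve(K,[px[0],px[1],1.]); o=-R.T@t
    return o+d*(z-o[2])/d[2]
def proj(X,K,R,t):
    p=K@(R@np.array(X,float)+t); return p[:2]/p[2]
E
python3 - <<'E'
from h import *
for n in ['scene','top']:
    i,K,R,t=cam(n); cv2.imwrite(f'pics/{n}0.png',i); print(n,-R.T@t,K[0,0])
    np.savez(f'{n}0.npz',i=i,K=K,R=R,t=t)
print(env.state())
E
```

```text
pics
scene [1050.12227321  496.30512429  740.91968246] 412.060093237395
top [ 410.69589248  -29.64773352 1042.76799414] 541.5216542267981
{'t': 0.1, 'joints': array([ 1.04140138e+00,  4.91507302e-01,  1.55936054e+00, -1.98963789e-05,
        1.09172286e+00, -1.05598818e-01]), 'qvel': array([-0.00081884, -0.0026518 , -0.00154236,  0.00157256,  0.00092945,
       -0.0001188 ]), 'tau': array([ 2.87554656e-03, -6.13623333e+01, -2.58610386e+01,  6.94167917e-02,
        4.70435678e-02, -4.66943561e-05]), 'eef_pos': array([256.89249007, 569.53665589, 214.12483875]), 'tcp_rot': array([-3.14059831e+00, -8.76477186e-05,  2.71780566e+00]), 'ft_force': array([0.02931172, 0.69962504, 0.217294  ]), 'moment': array([ 0.01971966,  0.01144248, -0.01105004]), 'opening': 0.9962878767858129}
```

View pics/top0.png

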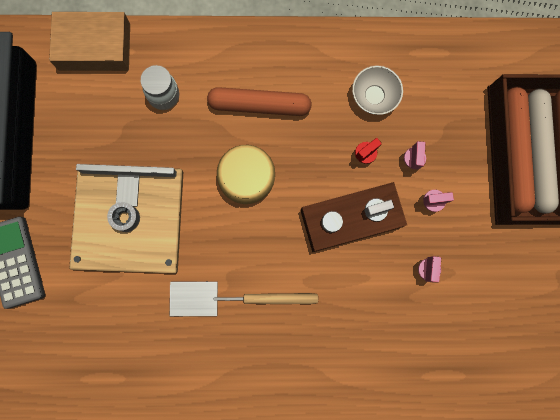

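View pics/scene0.png

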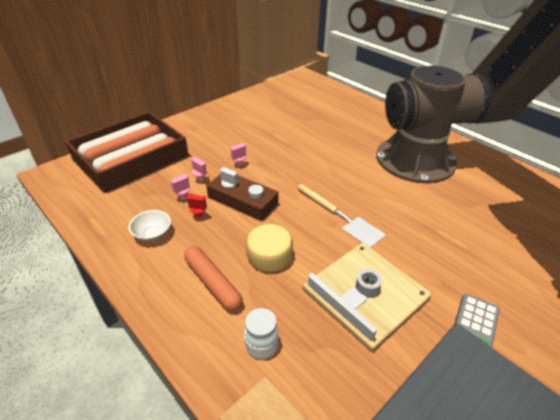

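The top view shows the screw at about px (378,209), the plug at (333,221), the socket at (123,217), and the cheese at (246,174). I'll refine these with masks and crops.

Run:
```python
from h import *
d=np.load('top0.npz'); i,K,R,t=[d[k] for k in 'iKRt']
hsv=cv2.cvtColor(i,cv2.COLOR_BGR2HSV)
def blobs(m,x0,y0,x1,y1,z,name):
    mm=np.zeros(m.shape,np.uint8); mm[y0:y1,x0:x1]=m[y0:y1,x0:x1]*255
    for c in cv2.findContours(mm,cv2.RETR_EXTERNAL,cv2.CHAIN_APPROX_NONE)[0]:
        if cv2.contourArea(c)<25: continue
        r=cv2.minAreaRect(c); print(name,cv2.contourArea(c),np.round(r[0],1),np.round(r[1],1),r[2],'world',ray(r[0],K,R,t,z).round(1))
        b=cv2.boxPoints(r); print('   box',[ray(p,K,R,t,z)[:2].round(0).tolist() for p in b])
S,V=hsv[...,1],hsv[...,2]
blobs((S<60)&(V>215),350,185,405,235,64+22,'knobtop')
blobs((S<60)&(V>120),350,185,405,235,64,'screw')
blobs((S<60)&(V>120),315,205,350,240,61,'plug')
blobs((S<70),100,203,145,240,56,'socket')
blobs((V<100)&(S>60),290,175,415,260,45,'rack')
a=cv2.resize(i[180:245,345:415],None,fx=5,fy=5,interpolation=2); b=cv2.resize(i[185:250,90:160],None,fx=5,fy=5,interpolation=2)
cv2.imwrite('pics/crop1.png',np.hstack([a,b]))
```

```text
knobtop 38.5 [379.  217.1] [ 4.3 15.8] 74.05460357666016 world [ 524.1 -245.2   86. ]
   box [[524.0, -231.0], [532.0, -258.0], [524.0, -260.0], [517.0, -232.0]]
knobtop 34.0 [376.7 206.6] [ 5.4 15.8] 66.80140686035156 world [ 543.  -241.7   86. ]
   box [[542.0, -227.0], [553.0, -253.0], [544.0, -257.0], [533.0, -230.0]]
knobtop 43.5 [373.6 201.3] [ 4.7 14.9] 71.56504821777344 world [ 552.6 -236.4   86. ]
   box [[552.0, -222.0], [561.0, -248.0], [553.0, -250.0], [544.0, -225.0]]
screw 54.0 [379.3 217.4] [ 5.4 18. ] 71.56505584716797 world [ 526.1 -250.8   64. ]
   box [[526.0, -233.0], [536.0, -265.0], [527.0, -268.0], [516.0, -236.0]]
screw 258.0 [379.  204.3] [14.1 26.4] 73.3007583618164 world [ 550.4 -250.9   64. ]
   box [[556.0, -224.0], [570.0, -271.0], [545.0, -278.0], [531.0, -231.0]]
plug 289.5 [332.3 220.8] [19.8 19.1] 45.0 world [ 520.5 -164.8   61. ]
   box [[521.0, -140.0], [546.0, -165.0], [520.0, -190.0], [495.0, -165.0]]
socket 717.0 [123. 217.] [28. 32.] 90.0 world [528.9 217.2  56. ]
   box [[555.0, 247.0], [555.0, 189.0], [503.0, 188.0], [503.0, 245.0]]
rack 4667.5 [351.9 218.2] [ 48.2 101.9] 74.74488067626953 world [ 527.  -203.7   45. ]
   box [[546.0, -100.0], [596.0, -286.0], [508.0, -307.0], [459.0, -123.0]]
```

View pics/crop1.png

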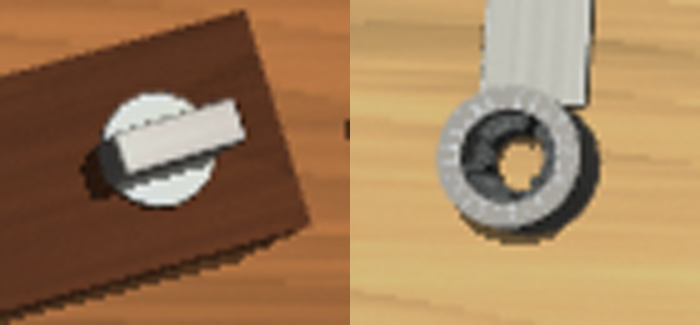

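Emit:
{"name": "servo_tool", "arguments": {"plan": [[-0.036,-0.019,0,0,0,0,100],[-0.036,-0.019,0,0,0,0,100],[-0.036,-0.019,0,0,0,0,100],[-0.036,-0.019,0,0,0,0,100],[-0.036,-0.019,0,0,0,0,100],[-0.036,-0.019,0,0,0,0,100],[-0.036,-0.019,0,0,0,0,100],[-0.036,-0.019,0,0,0,0,100]]}}

```text
t: 0.77
eef_pos: [457.5, 309.6, 211.1]
tcp_rot: [-3.138, -0.003, 2.73]
ft_force: [0.7, 0.8, -0.2]
opening: 1.001
```

Emit:
{"name": "servo_tool", "arguments": {"plan": [[0,0,0,0,0,7.1,100],[0,0,0,0,0,7.1,100],[0,0,0,0,0,7.1,100],[0,0,0,0,0,7.1,100],[0,0,0,0,0,7.1,100],[0,0,0,0,0,7.1,100],[0,0,0,0,0,7.1,100]]}}

```text
t: 1.35
eef_pos: [462.9, 300.4, 209.1]
tcp_rot: [-3.133, 0.003, 1.853]
ft_force: [-0.1, -0.1, -0.0]
opening: 0.998
```

```bash
cat >> h.py <<'E'
from scipy.spatial.transform import Rotation as Ro
def rep(target=None,yaw=None):
    s=env.state(); p=np.array(s['eef_pos']); r=s['tcp_rot']; M=Ro.from_euler('xyz',r).as_matrix()
    print('t',round(s['t'],2),'pos',p.round(1),'rpy deg',np.degrees(r).round(2),'F',np.round(s['ft_force'],1),'Mz',round(s['moment'][2],2),'open',round(s['opening'],3),'q6',round(s['joints'][5],2))
    if target is not None: print('tool shift',(M.T@(np.array(target)-p)).round(1))
    if yaw is not None: print('tool turn',((Ro.from_matrix(M).inv()*Ro.from_euler('xyz',[180,0,yaw],degrees=True)).as_rotvec(degrees=True)).round(1))
    return s
E
python3 - <<'E'
from h import *
d=np.load('top0.npz'); i,K,R,t=[d[k] for k in 'iKRt']
for n,p,z in [('knobtop',(381.5,206.6),86),('flange',(377,210),50),('socket',(121.8,216),56)]: print(n,ray(p,K,R,t,z).round(1))
k=ray((368.6,212),K,R,t,86);l=ray((393,203),K,R,t,86); print(np.degrees(np.arctan2(*(l-k)[:2])))
rep((529,217,200),106)
i,K,R,t=cam('wrist'); cv2.imwrite('pics/w1.png',i); np.savez('w1.npz',i=i,K=K,R=R,t=t); print(-R.T@t,proj((529,217,56),K,R,t))
E
```

```text
knobtop [ 543.  -250.4   86. ]
flange [ 541.6 -250.1   50. ]
socket [530.8 219.4  56. ]
159.98706670522301
t 1.35 pos [462.9 300.4 209.1] rpy deg [-179.54    0.18  106.18] F [-0.1 -0.1 -0. ] Mz -0.01 open 0.998 q6 0.18
tool shift [-98.5  40.3   9.1]
tool turn [-0.5  0.2  0.2]
[444.54208709 366.58586609 379.12496845] [317.70589013 289.44974787]
```

View pics/w1.png

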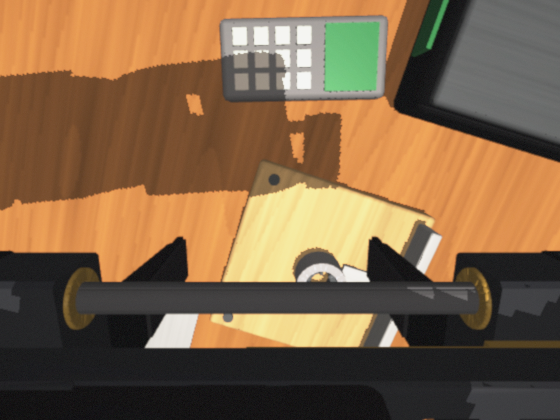

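Emit:
{"name": "servo_tool", "arguments": {"plan": [[-0.037,0.008,0.008,-0.1,0,0,100],[-0.037,0.008,0.008,-0.1,0,0,100],[-0.037,0.008,0.008,-0.1,0,0,100],[-0.037,0.008,0.008,-0.1,0,0,100],[-0.037,0.008,0.008,-0.1,0,0,100],[0,0,0,0,0,0,100],[0,0,0,0,0,0,100]]}}

```text
t: 1.98
eef_pos: [554.9, 127.6, 166.7]
tcp_rot: [3.141, 0.002, 1.868]
ft_force: [-0.6, 1.1, 0.1]
opening: 1.002
```

Run:
```python
from h import *
rep((555,133,170),106)
i,K,R,t=cam('wrist'); np.savez('w2.npz',i=i,K=K,R=R,t=t); p=proj((530,219,56),K,R,t); print(p,K[0,0])
u,v=[int(min(max(a,60),b)) for a,b in zip(p,(500,360))]
print('crop origin',u-60,v-60)
cv2.imwrite('pics/w2.png',np.hstack([i, cv2.resize(i[v-60:v+60,u-60:u+60],(420,420),interpolation=2)])[:, 330:930])
```

```text
t 1.98 pos [554.9 127.6 166.7] rpy deg [1.7996e+02 1.2000e-01 1.0705e+02] F [-0.6  1.1  0.1] Mz 0.02 open 1.002 q6 -0.19
tool shift [ 5.1  1.7 -3.3]
tool turn [0.  0.1 1.1]
[281.46472021  87.13104151] 344.11965756472347
crop origin 221 27
```

View pics/w2.png

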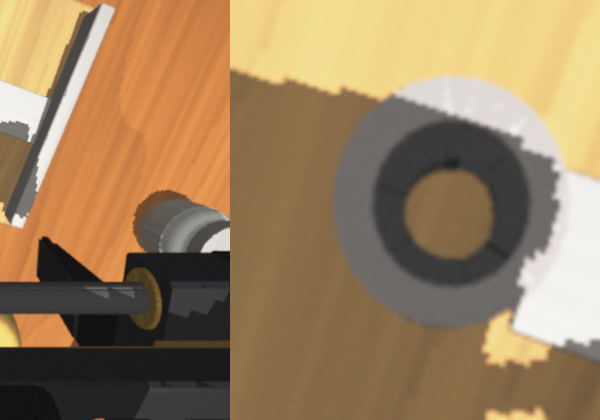

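Run:
```python
from h import *
d=np.load('w2.npz'); i,K,R,t=[d[k] for k in 'iKRt']
print('mouth',ray((283.9,84.9),K,R,t,56).round(1))
# view pose for screw: 90mm along -toolx
a=np.radians(107.05); x=np.array([np.cos(a),np.sin(a),0]); rep(np.array([542,-250,166])-88*x)
```

```text
mouth [531.3 221.1  56. ]
t 2.03 pos [554.8 127.9 166.6] rpy deg [1.7996e+02 1.4000e-01 1.0707e+02] F [-0.8 -0.3 -0.6] Mz -0.07 open 1.001 q6 -0.18
tool shift [-445.5 -123.2    1.7]
```

Emit:
{"name": "servo_tool", "arguments": {"plan": [[-0.037,-0.0102,0,0,0,0,100],[-0.037,-0.0102,0,0,0,0,100],[-0.037,-0.0102,0,0,0,0,100],[-0.037,-0.0102,0,0,0,0,100],[-0.037,-0.0102,0,0,0,0,100],[-0.037,-0.0102,0,0,0,0,100],[-0.037,-0.0102,0,0,0,0,100],[-0.037,-0.0102,0,0,0,0,100]]}}

```text
t: 2.7
eef_pos: [566.9, -174.8, 169.2]
tcp_rot: [3.139, 0.002, 1.904]
ft_force: [0.1, 0.5, -0.5]
opening: 0.996
```

Emit:
{"name": "servo_tool", "arguments": {"plan": [[-0.037,-0.0102,0,0,0,0,100],[-0.037,-0.0102,0,0,0,0,100],[-0.037,-0.0102,0,0,0,0,100],[-0.027,-0.0082,0,0,0,0,100],[0,0,0,0,0,0,100],[0,0,0,0,0,0,100]]}}

```text
t: 3.2
eef_pos: [577.3, -324.1, 170.7]
tcp_rot: [3.138, 0.004, 1.916]
ft_force: [0.5, -0.1, -1.9]
opening: 1.0
```

Run:
```python
from h import *
rep((567.8,-334,166),107)
i,K,R,t=cam('wrist'); np.savez('w3.npz',i=i,K=K,R=R,t=t); p=proj((542,-250,68),K,R,t); print(p)
u,v=[int(min(max(a,60),b)) for a,b in zip(p,(500,360))]
print('crop origin',u-60,v-60)
cv2.imwrite('pics/w3.png',cv2.resize(i[v-60:v+60,u-60:u+60],(600,600),interpolation=2))
```

```text
t 3.2 pos [ 577.3 -324.1  170.7] rpy deg [179.78   0.21 109.78] F [ 0.5 -0.1 -1.9] Mz 0.02 open 1.0 q6 -0.96
tool shift [ -6.  -12.3   4.6]
tool turn [0.2 0.2 2.8]
[266.39911648 103.95770657]
crop origin 206 43
```

View pics/w3.png

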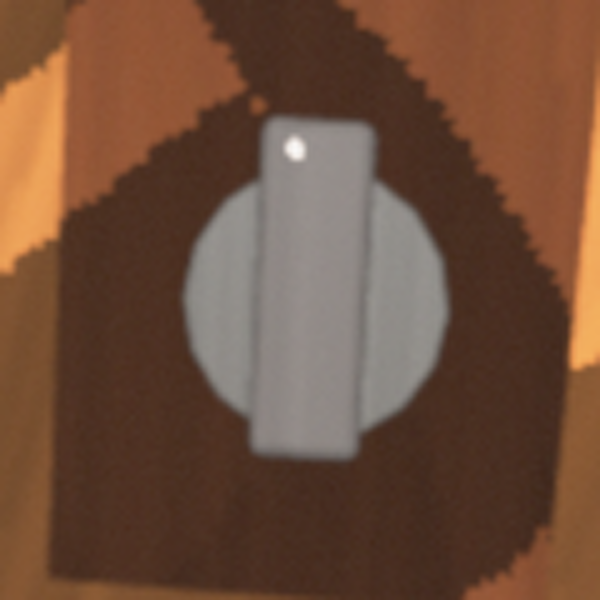

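Run:
```python
from h import *
d=np.load('w3.npz'); i,K,R,t=[d[k] for k in 'iKRt']
f=lambda p,z: ray((206+p[0]/5,43+p[1]/5),K,R,t,z)
k=f((312,289),86); print('knob',k.round(1),'flange',f((316.5,300),50).round(1))
a=f((319.5,122.5),86)-f((304,455.5),86); yaw=np.degrees(np.arctan2(a[1],a[0])); print('len',np.linalg.norm(a),'bar yaw',yaw)
rep((k[0],k[1],120),yaw)
```

```text
knob [ 543.3 -248.2   86. ] flange [ 543.2 -247.9   50. ]
len 44.9994882865518 bar yaw 106.6481033608656
t 3.25 pos [ 577.4 -323.8  170.7] rpy deg [179.78   0.21 109.8 ] F [-0.5  0.  -0.5] Mz 0.01 open 0.997 q6 -0.96
tool shift [82.9 -6.6 50.4]
tool turn [0.2 0.2 3.2]
```

Emit:
{"name": "servo_tool", "arguments": {"plan": [[0.03,-0.0025,0,0,0,1,100],[0.03,-0.0025,0,0,0,1,100],[0.023,-0.002,0.01,0.2,0.2,1,100],[0,0,0.03,0,0,0,100],[0,0,0.01,0,0,0,100],[0,0,0,0,0,0,100]]}}

```text
t: 3.75
eef_pos: [543.7, -234.2, 121.4]
tcp_rot: [3.139, 0.001, 1.875]
ft_force: [0.1, -0.1, -0.4]
opening: 0.998
```

```bash
python3 -c "
from h import *
rep((543.3,-248.1,56),106.6)"
```

```text
t 3.75 pos [ 543.7 -234.2  121.4] rpy deg [1.7986e+02 8.0000e-02 1.0744e+02] F [ 0.1 -0.1 -0.4] Mz -0.04 open 0.998 q6 -0.82
tool shift [-13.1  -4.7  65.4]
tool turn [0.1 0.1 0.8]
```

Emit:
{"name": "servo_tool", "arguments": {"plan": [[-0.012,-0.004,0,0,0,0.8,100],[0,0,0,0,0,0,100],[0,0,0.02,0,0,0,100],[0,0,0.02,0,0,0,100],[0,0,0.01,0,0,0,100],[0,0,0,0,0,0,100]]}}

```text
t: 4.25
eef_pos: [547.4, -249.8, 75.4]
tcp_rot: [3.134, 0.007, 1.862]
ft_force: [-0.9, 0.9, 0.1]
opening: 0.998
```

```bash
python3 -c "
from h import *
rep((543.3,-248.1,55.5),106.6)"
```

```text
t 4.25 pos [ 547.4 -249.8   75.4] rpy deg [179.55   0.41 106.67] F [-0.9  0.9  0.1] Mz 0.04 open 0.998 q6 -0.83
tool shift [ 3.  -3.6 19.8]
tool turn [0.5 0.4 0.1]
```

Emit:
{"name": "servo_tool", "arguments": {"plan": [[0.003,-0.0035,0,0.5,0.4,0,100],[0,0,0.006,0,0,0,100],[0,0,0.006,0,0,0,100],[0,0,0.004,0,0,0,100],[0,0,0.002,0,0,0,100],[0,0,0,0,0,0,100]]}}

```text
t: 4.75
eef_pos: [544.2, -249.4, 59.1]
tcp_rot: [3.141, 0.003, 1.861]
ft_force: [0.1, 1.0, -0.3]
opening: 1.005
```

```bash
python3 -c "
from h import *
rep((543.3,-248.1,55.5),106.6)"
```

```text
t 4.75 pos [ 544.2 -249.4   59.1] rpy deg [1.7994e+02 1.5000e-01 1.0662e+02] F [ 0.1  1.  -0.3] Mz 0.01 open 1.005 q6 -0.83
tool shift [ 1.5 -0.5  3.6]
tool turn [0.1 0.1 0. ]
```

Emit:
{"name": "servo_tool", "arguments": {"plan": [[0.0015,-0.0005,0.003,0,0.1,0,100],[0,0,0,0,0,0,40],[0,0,0,0,0,0,25],[0,0,0,0,0,0,0],[0,0,0,0,0,0,0],[0,0,0,0,0,0,0],[0,0,0,0,0,0,0],[0,0,0,0,0,0,0]]}}

```text
t: 5.42
eef_pos: [543.5, -247.9, 56.5]
tcp_rot: [3.14, 0.001, 1.861]
ft_force: [-0.5, -0.2, -0.5]
opening: 0.566
```

Emit:
{"name": "servo_tool", "arguments": {"plan": [[0,0,0,0,0,0,0],[0,0,0,0,0,0,0],[0,0,0,0,0,0,0],[0,0,0,0,0,0,0]]}}

```text
t: 5.75
eef_pos: [543.6, -248.0, 56.6]
tcp_rot: [3.14, 0.002, 1.861]
ft_force: [-0.1, -0.2, -0.6]
opening: 0.285
```

```bash
python3 -c "
from h import *
rep((543.3,-248.1,55.5),106.6)"
```

```text
t 5.75 pos [ 543.6 -248.    56.6] rpy deg [1.7989e+02 9.0000e-02 1.0663e+02] F [-0.1 -0.2 -0.6] Mz -0.02 open 0.285 q6 -0.83
tool shift [-0.  -0.3  1.1]
tool turn [0.1 0.1 0. ]
```

Emit:
{"name": "servo_tool", "arguments": {"plan": [[0,0,0,0,0,0,0],[0,0,0,0,0,0,0],[0,0,0,0,0,0,0],[0,0,0,0,0,0,0],[0,0,0,0,0,0,0],[0,0,0,0,0,0,0]]}}

```text
t: 6.25
eef_pos: [543.6, -248.0, 56.6]
tcp_rot: [3.14, 0.001, 1.861]
ft_force: [0.2, 0.4, 0.5]
opening: 0.166
```

Emit:
{"name": "servo_tool", "arguments": {"plan": [[0,0,-0.01,0,0,0,0],[0,0,-0.01,0,0,0,0],[0,0,-0.015,0,0,0,0],[0,0,-0.02,0,0,0,0],[0,0,-0.02,0,0,0,0],[0,0,-0.02,0,0,0,0],[0,0,-0.01,0,0,0,0],[0,0,0,0,0,0,0]]}}

```text
t: 6.92
eef_pos: [542.1, -247.2, 170.4]
tcp_rot: [-3.141, -0.001, 1.861]
ft_force: [0.2, -1.1, -3.6]
opening: 0.166
```

```bash
python3 -c "
from h import *
rep((531.3,221.1,165),106.6)"
```

```text
t 6.92 pos [ 542.1 -247.2  170.4] rpy deg [-1.7999e+02 -4.0000e-02  1.0663e+02] F [ 0.2 -1.1 -3.6] Mz -0.03 open 0.166 q6 -0.83
tool shift [451.8 123.7   5.7]
tool turn [-0. -0.  0.]
```

Emit:
{"name": "servo_tool", "arguments": {"plan": [[0.02,0.0055,0,0,0,0,0],[0.037,0.0102,0,0,0,0,0],[0.037,0.0102,0,0,0,0,0],[0.037,0.0102,0,0,0,0,0],[0.037,0.0102,0,0,0,0,0],[0.037,0.0102,0,0,0,0,0],[0.037,0.0102,0,0,0,0,0],[0.037,0.0102,0,0,0,0,0]]}}

```text
t: 7.58
eef_pos: [534.6, 46.4, 170.7]
tcp_rot: [3.141, 0.002, 1.85]
ft_force: [1.1, -0.0, -2.2]
opening: 0.165
```

Emit:
{"name": "servo_tool", "arguments": {"plan": [[0.037,0.0102,0,0,0,0,0],[0.037,0.0102,0,0,0,0,0],[0.037,0.0102,0,0,0,0,0],[0.02,0.008,0,0,0,0,0],[0.01,0.003,0,0,0,0,0],[0,0,0,0,0,0,0]]}}

```text
t: 8.08
eef_pos: [531.4, 207.2, 169.5]
tcp_rot: [-3.14, 0.001, 1.856]
ft_force: [-0.2, -0.7, -2.9]
opening: 0.17
```

```bash
python3 -c "
from h import *
rep((531.3,221.1,125),106.6)"
```

```text
t 8.08 pos [531.4 207.2 169.5] rpy deg [-1.7992e+02  7.0000e-02  1.0636e+02] F [-0.2 -0.7 -2.9] Mz -0.0 open 0.17 q6 -0.03
tool shift [13.4  3.9 44.5]
tool turn [-0.1  0.1 -0.2]
```

Emit:
{"name": "servo_tool", "arguments": {"plan": [[0.012,0.003,0.01,-0.1,0,-0.2,0],[0.001,0.0005,0.015,0,0,0,0],[0,0,0.015,0,0,0,0],[0,0,0.008,0,0,0,0],[0,0,0.004,0,0,0,0],[0,0,0,0,0,0,0]]}}

```text
t: 8.58
eef_pos: [530.7, 218.4, 112.8]
tcp_rot: [-3.141, 0.002, 1.857]
ft_force: [-0.9, 0.4, -3.0]
opening: 0.168
```

```bash
python3 -c "
from h import *
rep((531.5,221.3,103),106.6)"
```

```text
t 8.58 pos [530.7 218.4 112.8] rpy deg [-1.7994e+02  1.0000e-01  1.0639e+02] F [-0.9  0.4 -3. ] Mz -0.04 open 0.168 q6 -0.01
tool shift [2.5 1.6 9.8]
tool turn [-0.1  0.1 -0.2]
```

Emit:
{"name": "servo_tool", "arguments": {"plan": [[0.0025,0.0016,0.003,0,0.1,-0.2,0],[0,0,0.004,0,0,0,0],[0,0,0.001,0,0,0,0],[0,0,0,0,0,0,0]]}}

```text
t: 8.92
eef_pos: [532.5, 220.5, 105.0]
tcp_rot: [3.141, -0.0, 1.859]
ft_force: [0.3, -0.5, -2.5]
opening: 0.166
```

Run:
```python
from h import *
s=rep((531.5,221.3,97),106.6); P=s['eef_pos']; print(P)
i,K,R,t=cam('scene'); p=proj((531,221,75),K,R,t); u,v=map(int,p); print('scene',u-50,v-50)
a=cv2.resize(i[v-50:v+50,u-50:u+50],(400,400),interpolation=2)
np.savez('sc2.npz',i=i,K=K,R=R,t=t)
i,K,R,t=cam('wrist'); np.savez('w4.npz',i=i,K=K,R=R,t=t)
cv2.imwrite('pics/ins.png',np.hstack([a,cv2.resize(i,(400,300))[0:300] if 0 else cv2.resize(i[0:400,80:480],(400,400))]))
```

```text
t 8.92 pos [532.5 220.5 105. ] rpy deg [ 1.7998e+02 -1.0000e-02  1.0650e+02] F [ 0.3 -0.5 -2.5] Mz 0.02 open 0.166 q6 -0.01
tool shift [ 1.  -0.7  8. ]
tool turn [ 0.  -0.  -0.1]
[532.48817104 220.5220046  105.04402548]
scene 320 222
```

View pics/ins.png

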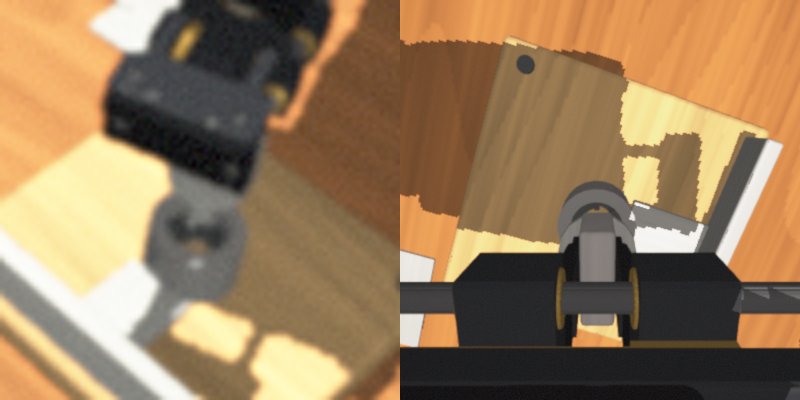

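The screw hangs centred over the socket in the wrist view: bar at x≈597, ring at 558–636. I'll descend gently.

Emit:
{"name": "servo_tool", "arguments": {"plan": [[0.001,-0.0007,0.002,0,0,-0.1,0],[0,0,0.003,0,0,0,0],[0,0,0.003,0,0,0,0],[0,0,0.002,0,0,0,0],[0,0,0,0,0,0,0]]}}

```text
t: 9.43
eef_pos: [531.7, 221.6, 95.1]
tcp_rot: [3.139, -0.0, 1.861]
ft_force: [-0.8, -0.1, -2.9]
opening: 0.167
```

```bash
python3 -c "
from h import *
rep((531.5,221.3,84),106.6)"
```

```text
t 9.43 pos [531.7 221.6  95.1] rpy deg [ 1.7988e+02 -1.0000e-02  1.0663e+02] F [-0.8 -0.1 -2.9] Mz 0.03 open 0.167 q6 -0.01
tool shift [-0.3 -0.3 11.1]
tool turn [ 0.1 -0.   0. ]
```

Emit:
{"name": "servo_tool", "arguments": {"plan": [[-0.0003,-0.0003,0.002,0.1,0,0,0],[0,0,0.002,0,0,0,0],[0,0,0.002,0,0,0,0],[0,0,0.001,0,0,0,0],[0,0,0,0,0,0,0]]}}

```text
t: 9.85
eef_pos: [531.4, 221.2, 87.1]
tcp_rot: [-3.141, -0.0, 1.861]
ft_force: [0.5, -0.1, -2.7]
opening: 0.167
```

```bash
python3 -c "
from h import *
rep((531.5,221.3,84),106.6)"
```

```text
t 9.85 pos [531.4 221.2  87.1] rpy deg [-1.7999e+02 -1.0000e-02  1.0663e+02] F [ 0.5 -0.1 -2.7] Mz -0.0 open 0.167 q6 -0.01
tool shift [0.1 0.1 3.1]
tool turn [-0. -0.  0.]
```

Past the rim without contact, so the pins are inside the tube. Next is to lower onto the ledge.

Emit:
{"name": "servo_tool", "arguments": {"plan": [[0,0,0.001,0,0,0,0],[0,0,0.001,0,0,0,0],[0,0,0.001,0,0,0,0],[0,0,0,0,0,0,0]]}}

```text
t: 10.18
eef_pos: [531.5, 221.2, 83.9]
tcp_rot: [-3.141, -0.0, 1.861]
ft_force: [-0.1, 0.4, -3.3]
opening: 0.165
```

Emit:
{"name": "servo_tool", "arguments": {"plan": [[0,0,0.001,0,0,0,0],[0,0,0.001,0,0,0,0],[0,0,0.001,0,0,0,0],[0,0,0,0,0,0,0]]}}

```text
t: 10.52
eef_pos: [531.5, 221.2, 80.7]
tcp_rot: [3.141, -0.0, 1.861]
ft_force: [0.1, -0.2, -2.0]
opening: 0.169
```

Emit:
{"name": "servo_tool", "arguments": {"plan": [[0,0,0.0007,0,0,0,0],[0,0,0.0007,0,0,0,0],[0,0,0,0,0,0,0]]}}

```text
t: 10.77
eef_pos: [531.6, 221.3, 80.5]
tcp_rot: [3.141, -0.0, 1.861]
ft_force: [-0.3, -0.9, -2.5]
opening: 0.166
```

Emit:
{"name": "servo_tool", "arguments": {"plan": [[0,0,0.001,0,0,0,0],[0,0,0.001,0,0,0,0]]}}

```text
t: 10.93
eef_pos: [531.8, 221.3, 80.1]
tcp_rot: [3.14, 0.0, 1.861]
ft_force: [-5.4, -2.7, 15.4]
opening: 0.168
```

Emit:
{"name": "servo_tool", "arguments": {"plan": [[0,0,0.002,0,0,0,0],[0,0,0.002,0,0,0,0]]}}

```text
t: 11.1
eef_pos: [531.9, 221.4, 79.8]
tcp_rot: [3.138, 0.0, 1.862]
ft_force: [-8.6, -3.3, 28.0]
opening: 0.169
```

Emit:
{"name": "servo_tool", "arguments": {"plan": [[-0.0004,0,0,0,0,0,0],[0,0,0.0005,0,0,-4,0],[0,0,0.0007,0,0,-4,0],[0,0,0.0007,0,0,-4,0],[0,0,0.0007,0,0,-4,0]]}}

```text
t: 11.52
eef_pos: [532.9, 221.5, 80.2]
tcp_rot: [3.133, 0.002, 2.149]
ft_force: [-2.3, -1.1, 8.4]
opening: 0.164
```

Emit:
{"name": "servo_tool", "arguments": {"plan": [[0,0,0.0007,0,0,-4,0],[0,0,0.0007,0,0,-4,0],[0,0,0.0007,0,0,-4,0],[0,0,0.0007,0,0,-4,0]]}}

```text
t: 11.85
eef_pos: [533.7, 221.6, 80.1]
tcp_rot: [3.132, 0.006, 2.442]
ft_force: [-2.8, -3.3, 7.7]
opening: 0.17
```

```bash
python3 -c "
from h import *
rep((531.7,221.3,79.6),144)"
```

```text
t 11.85 pos [533.7 221.6  80.1] rpy deg [179.44   0.36 139.93] F [-2.8 -3.3  7.7] Mz -0.11 open 0.17 q6 -0.59
tool shift [ 1.3 -1.5  0.5]
tool turn [ 0.5  0.4 -4.1]
```

Emit:
{"name": "servo_tool", "arguments": {"plan": [[0.0013,-0.0015,0,0.5,0.4,0,0],[0,0,0.0005,0,0,-4,0],[0.0001,-0.0001,0.0007,0.1,0.1,-4,0],[0.0001,-0.0001,0.0007,0.1,0.1,-4,0]]}}

```text
t: 12.18
eef_pos: [533.3, 221.2, 80.0]
tcp_rot: [3.141, -0.001, 2.659]
ft_force: [2.0, -3.0, 5.3]
opening: 0.168
```

```bash
python3 -c "
from h import *
rep((531.7,221.3,79.6))"
```

```text
t 12.18 pos [533.3 221.2  80. ] rpy deg [ 1.7996e+02 -3.0000e-02  1.5234e+02] F [ 2.  -3.   5.3] Mz -0.07 open 0.168 q6 -0.81
tool shift [ 1.5 -0.7  0.4]
```

Emit:
{"name": "servo_tool", "arguments": {"plan": [[0.0008,-0.0004,0.0006,0,0,-4,0],[0.0005,-0.0003,0.0007,0.1,0.1,-4,0],[0.0004,-0.0003,0.0007,0.1,0.1,-4,0],[0.0004,-0.0003,0.0007,0.1,0.1,-4,0]]}}

```text
t: 12.52
eef_pos: [531.6, 220.8, 77.1]
tcp_rot: [-3.138, -0.006, 2.947]
ft_force: [-0.0, -0.9, -2.1]
opening: 0.167
```

```bash
python3 -c "
from h import *
rep((531.7,221.3,79.6))"
```

```text
t 12.52 pos [531.6 220.8  77.1] rpy deg [-179.79   -0.32  168.86] F [-0.  -0.9 -2.1] Mz 0.08 open 0.167 q6 -1.1
tool shift [ 0.   0.5 -2.5]
```

Dropped into the gap (z=77, no force). Next: straight down with no turn.

Emit:
{"name": "servo_tool", "arguments": {"plan": [[0,0.0004,0.001,-0.2,-0.3,0,0],[0,0,0.001,0,0,0,0],[0,0,0.001,0,0,0,0],[0,0,0.001,0,0,0,0]]}}

```text
t: 12.85
eef_pos: [531.4, 221.2, 71.8]
tcp_rot: [-3.141, -0.001, 2.942]
ft_force: [0.2, 0.2, -2.4]
opening: 0.167
```

```bash
python3 -c "
from h import *
rep((531.6,221.3,71.6))"
```

```text
t 12.85 pos [531.4 221.2  71.8] rpy deg [-1.7998e+02 -7.0000e-02  1.6855e+02] F [ 0.2  0.2 -2.4] Mz -0.01 open 0.167 q6 -1.09
tool shift [-0.2  0.1  0.2]
```

Emit:
{"name": "servo_tool", "arguments": {"plan": [[0,0,0.0005,0,0,0,0],[0,0,0.0007,0,0,0,0],[0,0,0.0005,0,0,0,0],[0,0,0,0,0,0,0]]}}

```text
t: 13.18
eef_pos: [531.4, 221.2, 71.6]
tcp_rot: [-3.141, -0.001, 2.937]
ft_force: [-1.0, -0.1, -1.9]
opening: 0.167
```

Emit:
{"name": "servo_tool", "arguments": {"plan": [[0,0,0.0006,0,0,3,0],[0,0,0.0006,0,0,4,0],[0,0,0.0006,0,0,4,0],[0,0,0.0006,0,0,4,0]]}}

```text
t: 13.52
eef_pos: [533.0, 221.8, 71.3]
tcp_rot: [3.138, 0.003, 2.665]
ft_force: [1.2, 1.6, 2.6]
opening: 0.168
```

```bash
python3 -c "
from h import *
rep((531.6,221.3,71.6))"
```

```text
t 13.52 pos [533.  221.8  71.3] rpy deg [1.7981e+02 1.7000e-01 1.5268e+02] F [1.2 1.6 2.6] Mz 0.02 open 0.168 q6 -0.81
tool shift [ 1.  -1.1 -0.3]
```

Emit:
{"name": "servo_tool", "arguments": {"plan": [[0.0008,-0.001,0.0006,0.1,0.1,4,0],[0.0003,-0.0003,0.0007,0,0,4,0],[0.0003,-0.0003,0.0007,0,0,4,0],[0.0003,-0.0003,0.0007,0,0,4,0]]}}

```text
t: 13.85
eef_pos: [533.1, 222.0, 70.2]
tcp_rot: [3.133, 0.004, 2.368]
ft_force: [2.5, -0.3, 4.5]
opening: 0.167
```

```bash
python3 -c "
from h import *
rep((531.6,221.3,71.6))"
```

```text
t 13.85 pos [533.1 222.   70.2] rpy deg [179.53   0.23 135.69] F [ 2.5 -0.3  4.5] Mz 0.0 open 0.167 q6 -0.52
tool shift [ 0.6 -1.6 -1.4]
```

Emit:
{"name": "servo_tool", "arguments": {"plan": [[0.0006,-0.0014,0.0005,0.4,0.3,3,0],[0.0002,-0.0005,0.0007,0.2,0.1,4,0],[0.0002,-0.0005,0.0007,0.2,0.1,4,0],[0.0002,-0.0005,0.0007,0.2,0.1,4,0]]}}

```text
t: 14.18
eef_pos: [531.7, 221.6, 68.8]
tcp_rot: [-3.136, -0.005, 2.09]
ft_force: [-0.5, 0.5, 3.8]
opening: 0.166
```

```bash
python3 -c "
from h import *
rep((531.6,221.3,71.6))"
```

```text
t 14.18 pos [531.7 221.6  68.8] rpy deg [-179.66   -0.29  119.73] F [-0.5  0.5  3.8] Mz 0.03 open 0.166 q6 -0.24
tool shift [-0.2 -0.2 -2.8]
```

Emit:
{"name": "servo_tool", "arguments": {"plan": [[0,0,0.0005,-0.3,-0.2,3,0],[0.0001,-0.0003,0.0007,0,0,4,0],[0.0001,-0.0003,0.0007,0,0,4,0],[0.0001,-0.0003,0.0007,0,0,4,0]]}}

```text
t: 14.52
eef_pos: [532.3, 222.1, 67.8]
tcp_rot: [3.138, -0.002, 1.811]
ft_force: [-0.1, -0.1, 2.3]
opening: 0.17
```

```bash
python3 -c "
from h import *
rep((531.6,221.3,71.6))"
```

```text
t 14.52 pos [532.3 222.1  67.8] rpy deg [ 1.7979e+02 -9.0000e-02  1.0378e+02] F [-0.1 -0.1  2.3] Mz 0.06 open 0.17 q6 0.04
tool shift [-0.6 -0.9 -3.8]
```

Emit:
{"name": "servo_tool", "arguments": {"plan": [[-0.0005,-0.0008,0.0005,0.2,0,3,0],[0,-0.0002,0.0006,0,0,3,0],[0,-0.0002,0.0006,0,0,3,0]]}}

```text
t: 14.77
eef_pos: [532.1, 221.6, 67.6]
tcp_rot: [3.139, -0.002, 1.643]
ft_force: [-4.7, -0.8, 9.4]
opening: 0.171
```

```bash
python3 -c "
from h import *
rep((531.6,221.3,71.6))"
```

```text
t 14.77 pos [532.1 221.6  67.6] rpy deg [ 1.7986e+02 -1.1000e-01  9.4150e+01] F [-4.7 -0.8  9.4] Mz 0.27 open 0.171 q6 0.21
tool shift [-0.3 -0.5 -4. ]
```

Emit:
{"name": "servo_tool", "arguments": {"plan": [[0,-0.0003,0.0005,0,0,3,0],[0,0,0.0005,0,0,3,0]]}}

```text
t: 14.93
eef_pos: [531.9, 221.5, 67.6]
tcp_rot: [3.139, -0.001, 1.534]
ft_force: [-2.1, -3.0, 4.0]
opening: 0.173
```

```bash
python3 -c "
from h import *
rep((531.6,221.3,71.6))"
```

```text
t 14.93 pos [531.9 221.5  67.6] rpy deg [ 1.7983e+02 -9.0000e-02  8.7910e+01] F [-2.1 -3.   4. ] Mz 0.83 open 0.173 q6 0.32
tool shift [-0.2 -0.2 -4. ]
```

Emit:
{"name": "servo_tool", "arguments": {"plan": [[0,0,0,0,0,0,0],[0,0,0,0,0,-1,0],[0,0,0,0,0,0,25],[0,0,0,0,0,0,60],[0,0,0,0,0,0,60],[0,0,0,0,0,0,60],[0,0,0,0,0,0,60],[0,0,0,0,0,0,60]]}}

```text
t: 15.6
eef_pos: [532.6, 221.7, 67.8]
tcp_rot: [3.137, -0.002, 1.555]
ft_force: [0.7, 0.4, -0.2]
opening: 0.531
```

Emit:
{"name": "servo_tool", "arguments": {"plan": [[0,0,0,0,0,0,60],[0,0,-0.005,0,0,0,60],[0,0,-0.01,0,0,0,60],[0,0,-0.02,0,0,0,60],[0,0,-0.03,0,0,0,60],[-0.03,0,-0.03,0,0,0,60],[-0.04,0,0,0,0,0,60],[0,0,0,0,0,0,60]]}}

```text
t: 16.27
eef_pos: [530.9, 151.1, 169.9]
tcp_rot: [3.136, -0.001, 1.559]
ft_force: [0.5, -0.6, -0.7]
opening: 0.596
```

Run:
```python
from h import *
rep()
i,K,R,t=cam('wrist'); p=proj((531.5,221.3,61),K,R,t); print(p)
u,v=[int(min(max(a,70),b)) for a,b in zip(p,(490,350))]; print(u-70,v-70)
for z in (56,61,97):print(z,proj((531.4,221.2,z),K,R,t))
a=cv2.resize(i[v-70:v+70,u-70:u+70],(400,400),interpolation=2)
i,K,R,t=cam('scene'); p=proj((531,221,70),K,R,t); u,v=map(int,p); print('scene',u-40,v-40)
b=cv2.resize(i[v-40:v+40,u-40:u+40],(400,400),interpolation=2)
cv2.imwrite('pics/end.png',np.hstack([a,b]))
```

```text
t 16.27 pos [530.9 151.1 169.9] rpy deg [ 1.797e+02 -7.000e-02  8.934e+01] F [ 0.5 -0.6 -0.7] Mz 0.0 open 0.596 q6 0.17
[276.43258754 120.22433411]
206 50
56 [276.28480333 120.40963553]
61 [276.30668477 120.35743903]
97 [276.49085503 119.91811513]
scene 330 233
```

View pics/end.png

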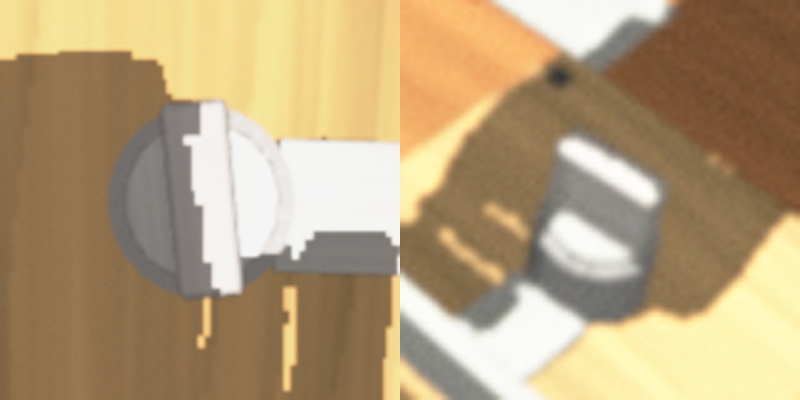

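The wrist view shows the flange concentric with the rim (both near (201,198) in the crop). The scene view shows no gap under it. The gripper is clear, so I'm handing in.

```bash
python3 -c "
from h import *
rep(); print(env.job_done())"
```

```text
t 16.37 pos [531.3 154.3 169.6] rpy deg [ 1.7967e+02 -1.3000e-01  8.9330e+01] F [-0.1 -0.6 -0.5] Mz 0.01 open 0.602 q6 0.17
the job is handed in; nothing more can be done
None
```

The screw is in the socket with its flange home on the rim and the gripper clear of it. I handed the job in at about 16.4 s; no verdict was reported.

- **Insertion:** I took the screw by its bar knob and lowered it into the socket until its pins rested on the ledge. My deliberate press there showed 28 N at the wrist, the highest reading I saw.
- **Thread start:** Turning backward about 60° dropped the pins into the gaps. From the tool height, the flange was then about 4 mm above the rim, and it stayed there for more than 0.3 s.
- **Driving home:** Turning forward, it stopped sinking after about 70°. The tool height matched a flange at 0 mm on the rim. I turned on to about 80°, where the torque rose to 0.8 N m and I stopped.
- **Last checks:** After release the wrist force was near zero. The close-up pictures show the flange concentric with the rim and no visible gap under it.
- **Disagreements and gaps:** While turning, the tool drifted up to 2 mm sideways and about 0.5° in tilt, which I corrected each time. I did not photograph the plug and cheese again, but every pass over the cheese had clear height and nothing touched either by the force readings.

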